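# Run the fingertips along a carrier's row of leaf covers to shut them

## Task

On the round black parts carrier six small hinged leaf covers stand open in a curved row. Run your fingertips lightly along the row, from the end by the little locating pin to the other end, so that the covers are laid flat one after another in that order, and then leave everything clear. Touch the covers only gently: do not lift the carrier or push it out of its place, and leave the things standing on it and around it alone.

Things in the scene. Friction and masses are not known exactly. Their poses are not given: they have to be found in the camera images.
- carrier: the loose round black parts carrier, a 270 mm disc 18 mm thick, about 1.8 kg, flat on the bench. Origin: centre of its underside; z up. Its six covers lie in an arc of radius 100 mm about its centre, 30 degrees (52 mm) apart, at -75, -45, -15, 15, 45 and 75 degrees from its x axis, counter-clockwise seen from above. The rest of its rim (105 to 230 degrees) carries loose things
- pin (a point): top of the fixed steel locating pin, 10 mm across, 12 mm tall, on the same 100 mm radius at -118 degrees (30 mm above the carrier's underside): it marks the end of the row where the work starts
- cover0 (a point): fixed point on the carrier: the middle of the top face of cover 0 (nearest the pin) when it lies flat, 3.2 mm above the carrier's top (21.2 mm above its underside); it does not move with the cover. A cover is a steel leaf 30 mm long (along the arc), 30 wide (radially), 2.4 thick; its hinge barrel, 4 mm thick, lies radially 15 mm before this point, its top 0.8 mm above it
- cover1 (a point): fixed point on the carrier: the middle of the top face of cover 1 when it lies flat, 3.2 mm above the carrier's top (21.2 mm above its underside); it does not move with the cover
- cover2 (a point): fixed point on the carrier: the middle of the top face of cover 2 when it lies flat, 3.2 mm above the carrier's top (21.2 mm above its underside); it does not move with the cover
- cover3 (a point): fixed point on the carrier: the middle of the top face of cover 3 when it lies flat, 3.2 mm above the carrier's top (21.2 mm above its underside); it does not move with the cover
- cover4 (a point): fixed point on the carrier: the middle of the top face of cover 4 when it lies flat, 3.2 mm above the carrier's top (21.2 mm above its underside); it does not move with the cover
- cover5 (a point): fixed point on the carrier: the middle of the top face of cover 5 (last, farthest from the pin) when it lies flat, 3.2 mm above the carrier's top (21.2 mm above its underside); it does not move with the cover
- leaf0 (a joint): opening angle of cover 0, rad: 0 lying flat (its stop), 1.45 standing open (its other stop). The hinge lies at the end of the leaf nearer the pin, so a leaf is laid down by a push along the arc away from the pin. A stiff little hinge (0.02 N m, about 0.7 N at the free edge) keeps it where it is left
- leaf1 (a joint): opening angle of cover 1, rad: 0 lying flat (its stop), 1.45 standing open (its other stop). Like cover 0
- leaf2 (a joint): opening angle of cover 2, rad: 0 lying flat (its stop), 1.45 standing open (its other stop). Like cover 0
- leaf3 (a joint): opening angle of cover 3, rad: 0 lying flat (its stop), 1.45 standing open (its other stop). Like cover 0
- leaf4 (a joint): opening angle of cover 4, rad: 0 lying flat (its stop), 1.45 standing open (its other stop). Like cover 0
- leaf5 (a joint): opening angle of cover 5, rad: 0 lying flat (its stop), 1.45 standing open (its other stop). Like cover 0
- holder: steel movement holder, 38 mm across, 34 mm tall, standing loose at the middle of the carrier; to be left alone. Origin at its underside's centre
- oil_jar: small amber jar with black cap, 28 mm across, 38 mm tall, standing loose on the free part of the carrier; to be left alone. Origin at its underside's centre
- loupe: grey cone-shaped eye loupe, 32 mm across, 26 mm tall, standing loose on the free part of the carrier; to be left alone. Origin at its underside's centre
- driver: small screwdriver, 130 mm long, lying on the bench; to be left alone
- tweezers: steel tweezers, 126 mm long, 6 mm thick, lying on the bench; to be left alone
- case_box: clear divided box, 90 x 70 x 25 mm, on the bench; to be left alone. Origin at its underside's centre
- dust_bell: white dust bell with a knob, 64 mm across, 54 mm tall, on the bench; to be left alone. Origin at its underside's centre

How it is judged:
On the way, in this order (a step that is already met when the one before it is completed fails the run):
1. cover 0 is laid flat (under 0.25 rad) while the covers after it still stand open (value of joint leaf0 below 0.25 rad and value of joint each of leaf1, leaf2, leaf3, leaf4, leaf5 above 0.4 rad), for 0.1 s.
2. cover 1 is laid flat (under 0.25 rad) while the covers after it still stand open (value of joint leaf1 below 0.25 rad and value of joint each of leaf2, leaf3, leaf4, leaf5 above 0.4 rad), for 0.1 s.
3. cover 2 is laid flat (under 0.25 rad) while the covers after it still stand open (value of joint leaf2 below 0.25 rad and value of joint each of leaf3, leaf4, leaf5 above 0.4 rad), for 0.1 s.
4. cover 3 is laid flat (under 0.25 rad) while the covers after it still stand open (value of joint leaf3 below 0.25 rad and value of joint each of leaf4, leaf5 above 0.4 rad), for 0.1 s.
5. cover 4 is laid flat (under 0.25 rad) while the covers after it still stand open (value of joint leaf4 below 0.25 rad and value of joint leaf5 above 0.4 rad), for 0.1 s.
6. cover 5 is laid flat (under 0.25 rad) while the covers after it still stand open (value of joint leaf5 below 0.25 rad), for 0.1 s.
At the end, for the whole second after the job is handed in: all six covers lie within 0.25 rad of flat; the carrier rests flat within 20 mm of where it was, and its pin within 30 mm; the loose things are within 30 mm of where they were, and the standing ones upright (value of joint each of leaf0, leaf1, leaf2, leaf3, leaf4, leaf5 below 0.25 rad and distance of carrier from where it was at the start of the episode below 0.02 m and distance of pin from where it was at the start of the episode below 0.03 m and angle between carrier's own z axis and vertical below 0.03 rad and linear speed of carrier below 0.01 m/s and not (distance of holder from where it was at the start of the episode above 0.03 m) and not (angle between holder's own z axis and vertical above 0.5 rad) and not (distance of oil_jar from where it was at the start of the episode above 0.03 m) and not (angle between oil_jar's own z axis and vertical above 0.5 rad) and not (distance of loupe from where it was at the start of the episode above 0.03 m) and not (angle between loupe's own z axis and vertical above 0.5 rad) and not (distance of driver from where it was at the start of the episode above 0.03 m) and not (distance of tweezers from where it was at the start of the episode above 0.03 m) and not (distance of case_box from where it was at the start of the episode above 0.03 m) and not (distance of dust_bell from where it was at the start of the episode above 0.03 m)); the robot touches nothing.
It fails at once if the carrier is pushed more than 20 mm or turned so that its pin moves more than 30 mm (distance of carrier from where it was at the start of the episode above 0.02 m or distance of pin from where it was at the start of the episode above 0.03 m).
It fails at once if the carrier is lifted or tipped (height (world z) of carrier above 0.008 m or angle between carrier's own z axis and vertical above 0.06 rad).
It fails at once if the fingers press on the carrier or its covers with more than 30 N (contact force between the fingers and carrier above 30 N).
It fails at once if a loose thing is moved more than 30 mm or knocked over (distance of any of holder, oil_jar, loupe, driver, tweezers, case_box, dust_bell from where it was at the start of the episode above 0.03 m or angle between any of holder, oil_jar, loupe's own z axis and vertical above 0.5 rad).
It also fails if it takes over 48 s, if anything falls off the work surface, if the arm or the gripper's body presses on something with over 40 N, if the wrist force passes 120 N, or if a joint passes its speed limit or range.

## Robot

A 6-joint arm with a two-finger parallel gripper is mounted at the origin on the work surface. World frame = base frame: x ahead of the robot, y to its left, z up, the work surface at z = 0. Lengths are in m, angles in rad, forces in N, time in s.
With the tool pointing down it reaches from about 0.375 to 0.975 m from the base axis. Payload 3.8 kg.
Tool frame: the origin (TCP) lies midway between the tips of the shut fingers; the grasp point (between the pads) lies 19 mm behind it; z points along the fingers, y is the direction in which the jaws open and shut (so a half turn about z gives the same grasp; the last joint's range is limited). The gripper opens to 85 mm and grips with 20 to 120 N. Pads are 22 mm wide; open, the fingers measure 114 mm over their backs; the gripper's body (76 mm by 85 mm) begins 54 mm behind the grasp point. The pads swing forward as they close: fully open they stand 13 mm farther back than shut.
Start: joints at [-1.206, 0.264, 1.604, -0, 1.274, -0.037], TCP at [0.264, -0.621, 0.231] pointing down, gripper open.
Joint ranges: [-2.63, 2.63], [-0.94, 2.18], [0.31, 2.57], [-1.31, 4.45], [0, 2.66], [-2.55, 2.55]. Speed limits (rad/s): [2.57, 2.57, 3.14, 3.14, 3.14, 3.14].

## Interface

Orientations are given as a rotation vector (axis times angle).
In Python, from workcell import bot gives the robot as it stands.
- The arm moves only by the tool arm_command, never from a script. Its argument "targets" is text: rows parted by semicolons, each of 7 numbers parted by spaces: the shift along the tool's x, y, z in mm, then the turn, a rotation vector about the tool's x, y, z in degrees, then the opening, from 0 (shut) to 1 (fully open). A call has 1 to 10 rows; each row is the pose to reach, as a shift and turn from the pose commanded when the call began, along the tool's axes at that moment; what a row does not reach only later rows make up. A row lasts 1/12 s, in which the tool goes at most 41.7 mm and 7.16 degrees, less where a joint would pass 70% of its speed; a pose out of reach is approached as far as the arm can. A call with a gripper value outside its range is refused whole. The fingers move at their own pace and stop on an object; "newtons" is the grip in N (left out, the last holds). Time passes only in rows, so rows that repeat a pose let the fingers close. It gives the time, the measured TCP pose, the force and the opening at its end, in the units of the state.
- bot.read_state(): the state, without advancing time (a new reading comes with each control period).
- bot.read_camera(name): name is "side" or "top" or "wrist"; returns (picture, depth): 384x512x3 uint8, blue, green, red; 384x512 float32, m along the optical axis (not along the pixel's ray), 0 where there is no reading.
- bot.camera_params(name): a dict with "fov_y" (degrees; the focal length in pixels is half the picture's height over the tangent of half this angle, whatever the lens; pixels are square), "cx", "cy" (the principal point, pixels), "k1" (the pictures are not rectified: a ray, as slopes to the right and down, at radius r is drawn at 1 + k1 r^2 times it, then the intrinsics apply), "xyz" and "rotation" of the camera in the world; the wrist camera has in their place "T_tool_cam" (4x4, takes a point from camera to tool coordinates, whose origin is the TCP and whose axes are the flange's). Camera axes: x right, y up, looking along -z (the intrinsics and any distortion apply to the point x, -y, -z); pixel columns grow to the right and rows downward; lengths in m; the calibration is good to about 2 mm. A picture is of the moment at which its call begins: read the wrist's pose just before it. camera_params takes no time and is no camera call.
- bot.finish_job(): hands the job in, once; it reports no verdict.
The state is a dict: "time": time; "q": joint angles; "joint_vel": joint speeds; "joint_torque": joint torques, N m; "tool_pos": TCP position; "tcp_rot": TCP orientation; "wrist_force": force on the tool from outside, world axes, zero at the start; "torque": the same for the moment, N m; "width": opening from 0.0 (shut) to 1.0 (fully open).
Only numpy, scipy, OpenCV 4.12 (cv2) and the standard library are available. Lean on these libraries where they do the work, as an engineer would, in place of code of your own. Each camera call takes 0.05 s, during which the arm holds its last target.

## Working session

There is one attempt and no reset: what is moved stays moved. The work goes in short steps, Python scripts to look and compute and a tool call to move; the robot and the scene stay as the last step left them, time stands still between calls to the robot, and variables do not carry over. Pictures are saved under pics/ and viewed, and the job is handed in when it is done.

Besides the shell and the picture viewer there is one more tool, called after "Request:" as name(argument=value, ...) on one line, values as JSON. arm_command: Moves the arm, as the interface text tells. Its arguments: {"type":"object","properties":{"targets":{"type":"string"},"newtons":{"type":"number"}},"required":["targets"]}

```bash
ls; mkdir -p pics
python3 - <<'E'
from workcell import bot
import cv2,numpy as np
s=bot.read_state();print(s)
for n in("top","side"):
    print(n,bot.camera_params(n))
    p,d=bot.read_camera(n)
    cv2.imwrite(f"pics/{n}0.png",p);np.save(f"{n}0.npy",d)
print(bot.camera_params("wrist"))
E
```

```text
pics
{'time': 0.0, 'q': array([-1.20589843e+00,  2.64796514e-01,  1.60540164e+00,  4.09450199e-05,
        1.27368327e+00, -3.69108730e-02]), 'joint_vel': array([ 0.00122982, -0.00014763,  0.00011155,  0.00017216, -0.00013956,
       -0.0004246 ]), 'joint_torque': array([ 9.21332248e-04, -5.15106225e+01, -3.67314398e+01, -2.59738208e-04,
        1.28070154e-02, -6.38596632e-06]), 'tool_pos': array([ 0.26372139, -0.62054641,  0.22991788]), 'tcp_rot': array([-3.07618906e+00, -6.26452026e-01,  5.25917784e-04]), 'wrist_force': array([ 0.34804217,  0.17053616, -0.86470386]), 'torque': array([-0.00382183, -0.01678921, -0.01392165]), 'width': 0.9978272867157938}
top {'fov_y': 53.052494410732564, 'cx': 249.4693136462296, 'cy': 191.42736458687114, 'k1': 0.018837855916726653, 'xyz': array([ 0.4337611 , -0.07644516,  0.95583194]), 'rotation': array([ 0.15935202, -0.15995416, -1.52661961])}
side {'fov_y': 56.93079641458211, 'cx': 259.7840111887489, 'cy': 191.58097030042157, 'k1': -0.08261164962721229, 'xyz': array([0.51044618, 0.56656306, 0.62043285]), 'rotation': array([ 0.08278258, -1.26981213, -2.73766986])}
{'fov_y': 67.08668002419104, 'cx': 257.7664913450899, 'cy': 193.37203733353363, 'k1': -0.0718656363528624, 'T_tool_cam': array([[-4.88658614e-04,  9.49055514e-01,  3.15108539e-01,
         8.12017601e-02],
       [ 9.99999022e-01,  8.76569698e-04, -1.08932360e-03,
        -1.54682989e-03],
       [-1.31004317e-03,  3.15107699e-01, -9.49055015e-01,
        -1.43531066e-01],
       [ 0.00000000e+00,  0.00000000e+00,  0.00000000e+00,
         1.00000000e+00]])}
```

View pics/top0.png

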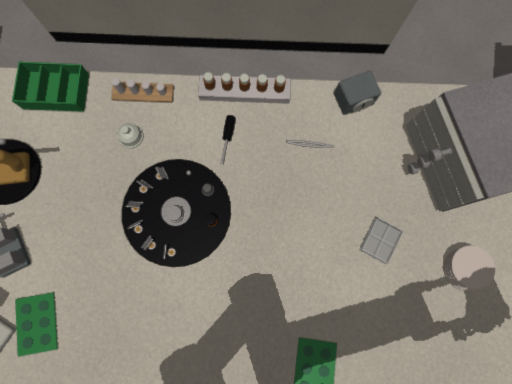

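View pics/side0.png

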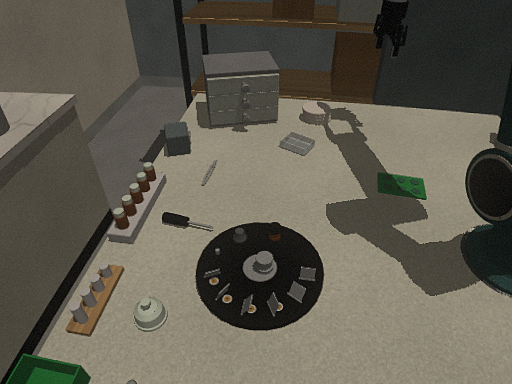

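```bash
cat > h.py <<'E'
import numpy as np,cv2
from scipy.spatial.transform import Rotation as R
from workcell import bot
def cam(n):
    c=bot.camera_params(n);f=192/np.tan(np.radians(c['fov_y']/2))
    K=np.array([[f,0,c['cx']],[0,f,c['cy']],[0,0,1]]);D=np.array([c['k1'],0,0,0,0.])
    if n=='wrist':
        s=bot.read_state();T=np.eye(4);T[:3,:3]=R.from_rotvec(s['tcp_rot']).as_matrix();T[:3,3]=s['tool_pos'];T=T@c['T_tool_cam']
    else:
        T=np.eye(4);T[:3,:3]=R.from_rotvec(c['rotation']).as_matrix();T[:3,3]=c['xyz']
    return K,D,T
def proj(C,P):
    K,D,T=C;P=np.atleast_2d(P)
    p=(P-T[:3,3])@T[:3,:3]*[1,-1,-1]
    return cv2.projectPoints(p,np.zeros(3),np.zeros(3),K,D)[0][:,0]
def onz(C,uv,z):
    K,D,T=C
    n=cv2.undistortPoints(np.array(uv,float).reshape(-1,1,2),K,D)[:,0]
    d=np.c_[n[:,0],-n[:,1],-np.ones(len(n))]@T[:3,:3].T
    return T[:3,3]+d*((z-T[2,3])/d[:,2])[:,None]
E
python3 - <<'E'
import cv2
from h import *
p=cv2.imread('pics/top0.png')
c=cv2.resize(p[150:275,110:245],None,fx=4.8,fy=4.8,interpolation=cv2.INTER_CUBIC);cv2.imwrite('pics/topc.png',c)
p=cv2.imread('pics/side0.png')
c=cv2.resize(p[210:335,185:335],None,fx=4.8,fy=4.8,interpolation=cv2.INTER_CUBIC);cv2.imwrite('pics/sidec.png',c)
print(onz(cam('top'),[[177,212],[188,173]],.018))
E
```

```text
[[0.56959038 0.10302234 0.018     ]
 [0.66937421 0.08299809 0.018     ]]
```

View pics/topc.png

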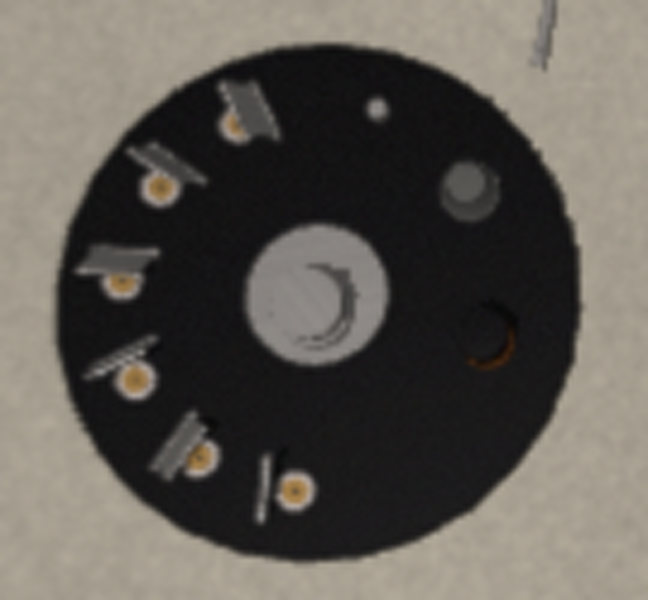

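View pics/sidec.png

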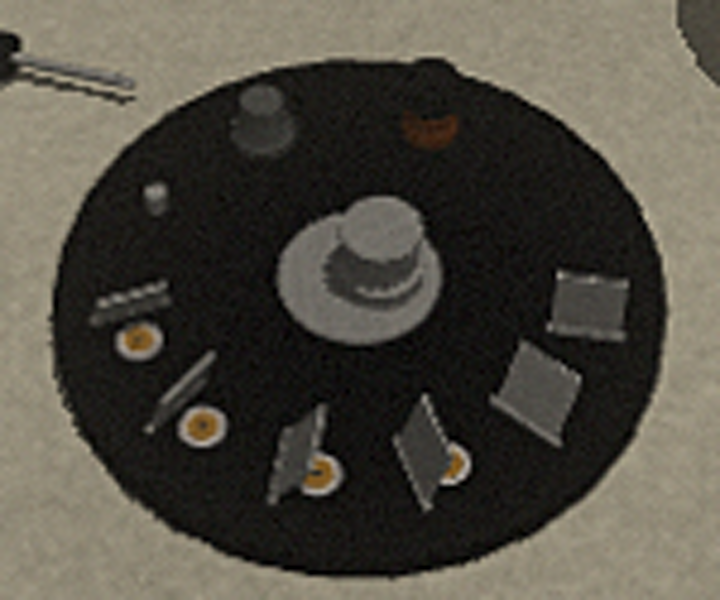

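Run:
```python
from h import *
for n,f,o,s,pin,dots in (('top','top0',(110,150),4.8,(377,107),[(160,188),(122,284),(135,380),(200,458),(295,492)]),
 ('side','side0',(185,210),4.8,(155,188),[(139,341),(202,426),(318,474)])):
    C=cam(n);g=cv2.cvtColor(cv2.imread(f'pics/{f}.png'),cv2.COLOR_BGR2GRAY)
    m=(g<70).astype(np.uint8)
    c0=(177,212) if n=='top' else (260,273)
    k,l,st,ce=cv2.connectedComponentsWithStats(m)
    b=l[c0[1]-30:c0[1]+30,c0[0]-30:c0[0]+30];b=np.bincount(b[b>0]).argmax()
    cs=max(cv2.findContours((l==b).astype(np.uint8),cv2.RETR_EXTERNAL,cv2.CHAIN_APPROX_NONE)[0],key=len)
    h=cv2.convexHull(cs)[:,0]
    P=onz(C,h,.018)[:,:2]*1000
    from scipy.optimize import least_squares
    r=least_squares(lambda v:np.hypot(*(P-v[:2]).T)-v[2],[570,103,135],loss='soft_l1')
    c=r.x[:2];print(n,r.x,r.cost,len(P))
    p=onz(C,[(o[0]+pin[0]/s,o[1]+pin[1]/s)],.03)[:,:2]*1000-c
    print('pin',np.hypot(*p.T),np.degrees(np.arctan2(p[:,1],p[:,0])))
    d=onz(C,[(o[0]+a/s,o[1]+b/s) for a,b in dots],.018)[:,:2]*1000-c
    print('dots',np.hypot(*d.T),np.degrees(np.arctan2(d[:,1],d[:,0])))
```

```text
top [571.76354157 105.52119787 133.25518202] 4.524663602396695 48
pin [99.84223129] [-14.96181883]
dots [ 99.84463226  99.97286648 100.66048982 100.39413965 100.90379717] [ 58.7074962   89.4483961  118.38785629 148.67226136 178.1625259 ]
side [572.2539574  110.43387609 136.31117795] 43.597244528441394 47
pin [100.88317507] [-17.96714586]
dots [97.11416695 95.58241717 95.32450047] [26.23770323 56.86528957 88.67586879]
```

```bash
cat >> h.py <<'E'
CX,CY,YAW=572.,106.5,103.5
def pose(s,z,r=100,c=None):
    # s: mm of arc past cover0 point; z mm
    cx,cy,yw=c or (CX,CY,YAW)
    a=np.radians(yw-75)+s/100
    x=np.array([np.cos(a),np.sin(a),0]);zz=np.array([0,0,-1.]);M=np.c_[x,np.cross(zz,x),zz]
    return np.array([cx,cy,z])+[r*x[0],r*x[1],0],M
def rel(ref,t):
    v=ref[1].T@(t[0]-ref[0]);w=np.degrees(R.from_matrix(ref[1].T@t[1]).as_rotvec())
    return np.r_[v,w]
def cur():
    s=bot.read_state();return s['tool_pos']*1000,R.from_rotvec(s['tcp_rot']).as_matrix()
E
python3 -c "
from h import *
print(rel(cur(),pose(-39.5,200)).round(1))"
```

```text
[ 6.636e+02 -5.191e+02  3.120e+01 -1.000e-01  0.000e+00  1.720e+01]
```

Request:
arm_command(targets="33 -26 1.5 0 0 0.8 0;66 -52 3 0 0 1.7 0;99 -78 4.5 0 0 2.5 0;132 -104 6 0 0 3.4 0;165 -130 7.5 0 0 4.2 0;198 -156 9 0 0 5.1 0;231 -182 10.5 0 0 6 0;264 -208 12 0 0 6.9 0;297 -234 13.5 0 0 7.7 0;330 -260 15 0 0 8.6 0", newtons=20)

```text
time: 0.93
tool_pos: [0.4644, -0.2541, 0.216]
tcp_rot: [-3.117, -0.393, 0.001]
wrist_force: [0.6, -0.4, 0.2]
width: -0.005
```

```bash
python3 -c "
from h import *
print(rel(cur(),pose(-39.5,200)).round(1))"
```

```text
[ 292.6 -307.8   16.    -0.     0.     8.5]
```

Request:
arm_command(targets="29 -31 1.6 0 0 0.8 0;58 -62 3.2 0 0 1.7 0;87 -93 4.8 0 0 2.5 0;116 -124 6.4 0 0 3.4 0;145 -155 8 0 0 4.2 0;174 -186 9.6 0 0 5.1 0;203 -217 11 0 0 6 0;232 -248 12.6 0 0 6.9 0;261 -279 14.2 0 0 7.7 0;290 -306 16 0 0 8.5 0")

```text
time: 1.77
tool_pos: [0.6661, 0.1101, 0.2]
tcp_rot: [3.137, 0.162, -0.002]
wrist_force: [0.5, -0.3, -0.3]
width: 0.001
```

Request:
arm_command(targets="0 0 0 0 0 0 0;0 0 0 0 0 0 0;0 0 0 0 0 0 0")

```text
time: 2.02
tool_pos: [0.6654, 0.1079, 0.1996]
tcp_rot: [3.137, 0.164, -0.003]
wrist_force: [-0.1, -0.7, -0.1]
width: -0.0
```

Run:
```python
from h import *
print(rel(cur(),pose(-39.5,200)).round(1))
C=cam('wrist');p,d=bot.read_camera('wrist');cv2.imwrite('pics/w1.png',p);np.save('w1.npy',d)
np.savez('w1c.npz',*C)
q=cv2.resize(p,(800,600),interpolation=cv2.INTER_CUBIC)
P=[pose(52.36*i,18)[0]/1000 for i in range(6)]+[pose(np.radians(-43)*100,30)[0]/1000]+[np.array([CX,CY,18])/1000]
for u in proj(C,np.array(P)): cv2.circle(q,tuple(int(v) for v in u*800/512),3,(0,0,255),1)
ring=np.array([[CX+135*np.cos(a),CY+135*np.sin(a),18] for a in np.linspace(0,6.28,90)])/1000
for u in proj(C,ring): cv2.circle(q,tuple(int(v) for v in u*800/512),1,(0,255,0),-1)
cv2.imwrite('pics/w1o.png',q)
```

```text
[ 6.9 -8.1 -0.4  0.   0.1  0.1]
```

View pics/w1o.png

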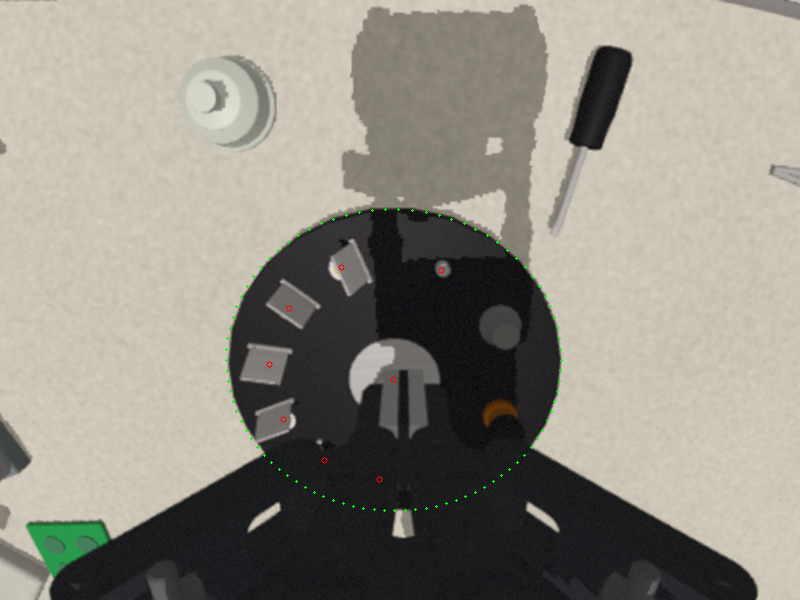

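Run:
```python
from h import *
p=cv2.imread('pics/w1.png')
cv2.imwrite('pics/w1f.png',cv2.convertScaleAbs(cv2.resize(p[215:330,205:310],None,fx=5,fy=5,interpolation=cv2.INTER_CUBIC),alpha=1.8,beta=20))
cv2.imwrite('pics/w1d.png',cv2.resize(p[130:310,140:365],None,fx=3.5,fy=3.3,interpolation=cv2.INTER_CUBIC))
C=cam('wrist')
s=bot.read_state();T=(s['tool_pos'],R.from_rotvec(s['tcp_rot']).as_matrix())
print(proj(C,[T[0]+T[1]@np.array(v) for v in([0,0,0],[.011,0,0],[0,.0085,0],[0,.0145,0])]))
```

```text
[[260.28637834 249.56891774]
 [260.33541083 231.79205491]
 [275.4672003  249.53744497]
 [286.17037611 249.50176413]]
```

View pics/w1f.png

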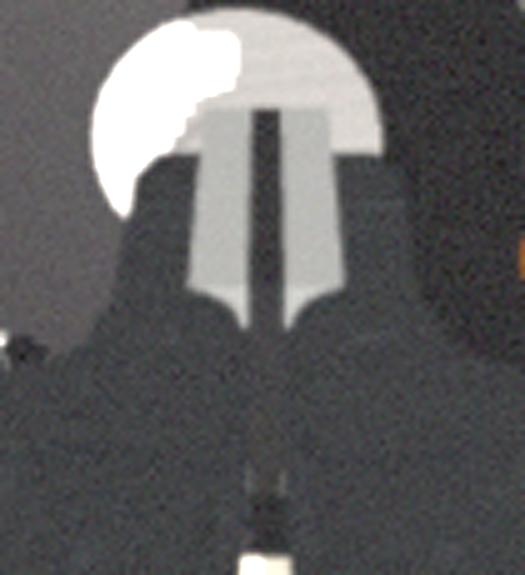

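View pics/w1d.png

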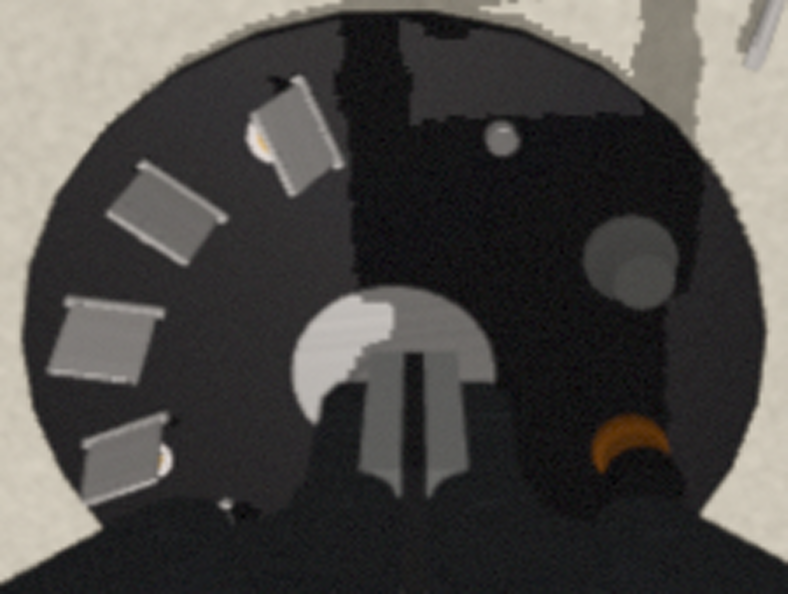

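Run:
```python
from h import *
d=np.load('w1.npy');C=cam('wrist');K,D,T=C;s=bot.read_state()
Rt=R.from_rotvec(s['tcp_rot']).as_matrix()
for (u,v) in [(248,238),(248,245),(248,255),(248,268),(268,238),(268,255),(238,247),(234,249),(238,255),(238,265),(281,248),(283,255),(283,265),(225,285)]:
    n=cv2.undistortPoints(np.array([[[u,v]]],float),K,D)[0,0];z=d[v,u]
    w=T[:3,:3]@(np.array([n[0],-n[1],-1])*z)+T[:3,3]
    print(u,v,z.round(4),(Rt.T@(w-s['tool_pos'])*1000).round(1))
P=[]
```

```text
248 238 0.1519 [10.7 -6.5 -6.7]
248 245 0.1448 [ 10.6  -6.3 -14.3]
248 255 0.1353 [ 10.7  -6.  -24.2]
248 268 0.1248 [ 10.8  -5.7 -35.2]
268 238 0.1519 [10.7  4.  -6.7]
268 255 0.136 [ 10.4   3.4 -23.6]
238 247 0.1515 [  6.4 -11.8  -8.6]
234 249 0.1475 [  7.3 -13.6 -12.5]
238 255 0.1435 [  6.5 -11.3 -16.9]
238 265 0.1344 [  6.7 -10.7 -26.5]
281 248 0.1495 [  6.8  10.6 -10.5]
283 255 0.1436 [  6.4  11.1 -16.9]
283 265 0.1332 [  7.4  10.2 -27.5]
225 285 0.1122 [ 11.5 -14.3 -48.3]
```

```bash
cat > plan.py <<'E'
import sys
from h import *
def show(ref,wp):
    print(';'.join(' '.join(f'{v:g}' for v in rel(ref,pose(s,z)).round(1)+0)+' 0' for s,z in wp))
L=[(-32,40),(-27,40),(-23,38.5),(-19,36.5),(-15,34.5),(-11.5,32),(-8,29.5),(-4.5,27),(-1,24.5),(2,23)]
if __name__=='__main__':
    k=int(sys.argv[1])*52.36
    c=cur();print('goto',rel(c,pose(-38+k,40)).round(1))
    show(c,[(s+k,z) for s,z in L])
    n=pose(2+k,23);show(n,[(s+k,z) for s,z in[(5,23),(5,23),(7,29),(9,34),(14.36,40),(14.36,40)]])
E
python3 plan.py 0
```

```text
goto [ 7.40e+00 -1.04e+01  1.60e+02  0.00e+00  1.00e-01 -8.00e-01]
7.1 -16.4 160 0 0.1 -4.3 0;6.6 -21.4 160 0 0.1 -7.1 0;6 -25.3 161.5 0 0.1 -9.4 0;5.3 -29.3 163.5 0 0.1 -11.7 0;4.4 -33.2 165.5 0 0.1 -14 0;3.5 -36.6 168 0 0.1 -16 0;2.5 -39.9 170.5 0 0.1 -18 0;1.4 -43.2 173 0 0.1 -20 0;0.1 -46.5 175.5 0 0.1 -22 0;-1 -49.2 177 0 0.1 -23.7 0
0 -3 0 0 0 -1.7 0;0 -3 0 0 0 -1.7 0;-0.1 -5 -6 0 0 -2.9 0;-0.2 -7 -11 0 0 -4 0;-0.8 -12.3 -17 0 0 -7.1 0;-0.8 -12.3 -17 0 0 -7.1 0
```

Request:
arm_command(targets="2 -3 30 0 0 0 0;4 -6 60 0 0 0 0;6 -8 90 0 0 -0.4 0;7.4 -10.4 120 0 0 -0.8 0;7.4 -10.4 145 0 0 -0.8 0;7.4 -10.4 160 0 0 -0.8 0;7.4 -10.4 160 0 0 -0.8 0;7.4 -10.4 160 0 0 -0.8 0")

```text
time: 2.73
tool_pos: [0.6717, 0.1178, 0.0404]
tcp_rot: [3.136, 0.182, -0.002]
wrist_force: [0.8, -0.1, 0.1]
width: 0.001
```

```bash
python3 plan.py 0;python3 - <<'E'
from h import *
p,d=bot.read_camera('side');cv2.imwrite('pics/s2.png',cv2.resize(p[170:335,185:335],None,fx=4,fy=3.6,interpolation=cv2.INTER_CUBIC))
E
```

```text
goto [-0.3 -0.4  0.4  0.   0.1 -0.1]
-0.5 -6.4 0.4 0 0.1 -3.5 0;-0.9 -11.4 0.4 0 0.1 -6.4 0;-1.4 -15.4 1.9 0 0.1 -8.7 0;-2.1 -19.3 3.9 0 0.1 -11 0;-3 -23.2 5.9 0 0.1 -13.3 0;-3.8 -26.6 8.4 0 0.1 -15.3 0;-4.8 -30 10.9 0 0.1 -17.3 0;-5.9 -33.3 13.4 0 0.1 -19.3 0;-7.1 -36.6 15.9 0 0.1 -21.3 0;-8.2 -39.4 17.4 0 0.1 -23 0
0 -3 0 0 0 -1.7 0;0 -3 0 0 0 -1.7 0;-0.1 -5 -6 0 0 -2.9 0;-0.2 -7 -11 0 0 -4 0;-0.8 -12.3 -17 0 0 -7.1 0;-0.8 -12.3 -17 0 0 -7.1 0
```

View pics/s2.png

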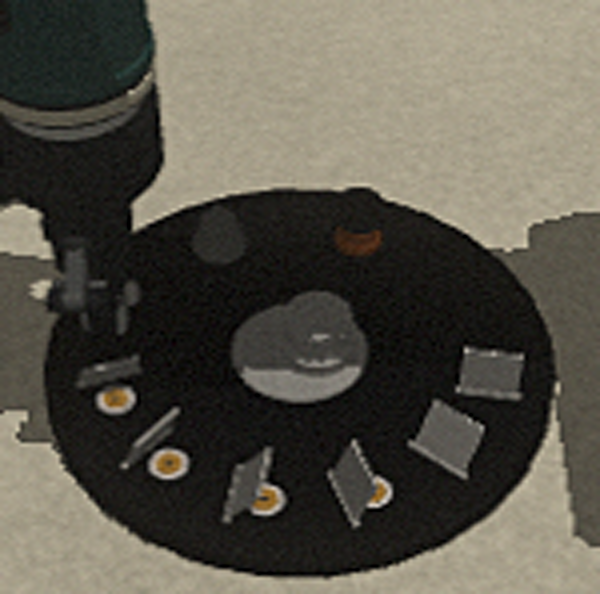

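The shut fingers hover at about (105, 310), just before cover 0 (110, 370), and every cover is still open. I'll lay cover 0 now.

Request:
arm_command(targets="-0.5 -6.4 0.4 0 0 -3.5 0;-0.9 -11.4 0.4 0 0 -6.4 0;-1.4 -15.4 1.9 0 0 -8.7 0;-2.1 -19.3 3.9 0 0 -11 0;-3 -23.2 5.9 0 0 -13.3 0;-3.8 -26.6 8.4 0 0 -15.3 0;-4.8 -30 10.9 0 0 -17.3 0;-5.9 -33.3 13.4 0 0 -19.3 0;-7.1 -36.6 15.9 0 0 -21.3 0;-8.2 -39.4 17.4 0 0 -23 0")

```text
time: 3.62
tool_pos: [0.6623, 0.1574, 0.0269]
tcp_rot: [3.035, 0.808, 0.009]
wrist_force: [-0.1, -1.3, 1.1]
width: 0.001
```

Request:
arm_command(targets="0 -3 0 0 0 -1.7 0;0 -3 0 0 0 -1.7 0;0 -3 0 0 0 -1.7 0")

```text
time: 3.87
tool_pos: [0.6601, 0.1602, 0.0261]
tcp_rot: [3.024, 0.849, 0.007]
wrist_force: [-0.7, 0.8, 0.4]
width: -0.0
```

Run:
```python
from h import *
print(rel(cur(),pose(5,23)).round(1))
p,d=bot.read_camera('side');cv2.imwrite('pics/s3.png',cv2.resize(p[170:335,185:335],None,fx=4,fy=3.6,interpolation=cv2.INTER_CUBIC))
```

```text
[-3.2  0.   3.1  0.1 -0.3  0. ]
```

View pics/s3.png

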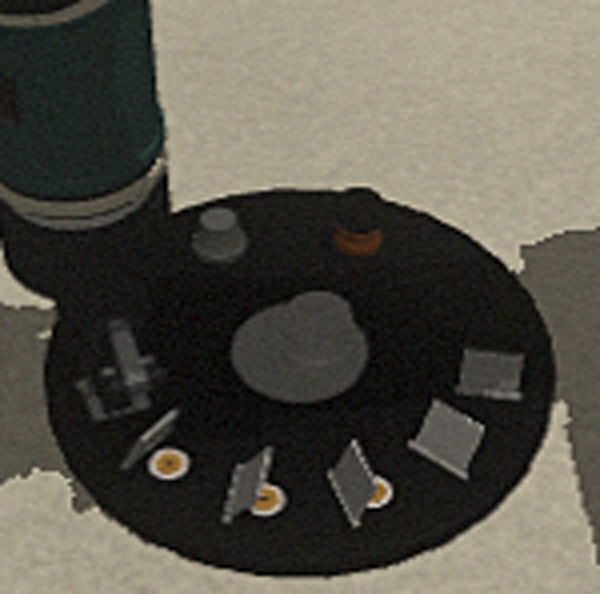

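Request:
arm_command(targets="-1.5 0 1.5 0 0 0 0;-3 0 2.6 0 0 0 0;-3 0 2.6 0 0 0 0;-3 0 2.6 0 0 0 0")

```text
time: 4.25
tool_pos: [0.656, 0.158, 0.0212]
tcp_rot: [3.024, 0.85, 0.001]
wrist_force: [-0.7, -0.4, 4.0]
width: 0.002
```

Run:
```python
from h import *
c=cur();print(rel(c,pose(5,23)).round(1))
from plan import show
show(c,[(6.5,29),(8,34),(11,38),(14.36,40),(14.36,40),(14.36,40)])
```

```text
[ 1.4  0.3 -1.8  0.  -0.   0. ]
1.4 -1.2 -7.8 0 0 -0.8 0;1.4 -2.7 -12.8 0 0 -1.7 0;1.3 -5.7 -16.8 0 0 -3.4 0;1 -9.1 -18.8 0 0 -5.3 0;1 -9.1 -18.8 0 0 -5.3 0;1 -9.1 -18.8 0 0 -5.3 0
```

Request:
arm_command(targets="1.4 -1.2 -7.8 0 0 -0.8 0;1.4 -2.7 -12.8 0 0 -1.7 0;1.3 -5.7 -16.8 0 0 -3.4 0;1 -9.1 -18.8 0 0 -5.3 0;1 -9.1 -18.8 0 0 -5.3 0;1 -9.1 -18.8 0 0 -5.3 0;1 -9.1 -18.8 0 0 -5.3 0;1 -9.1 -18.8 0 0 -5.3 0")

```text
time: 4.92
tool_pos: [0.6514, 0.1664, 0.0391]
tcp_rot: [-2.982, -0.989, 0.001]
wrist_force: [-0.5, 0.1, -0.3]
width: -0.0
```

```bash
python3 plan.py 1
python3 - <<'E'
from h import *
p,d=bot.read_camera('side');cv2.imwrite('pics/s4.png',cv2.resize(p[170:335,185:335],None,fx=4,fy=3.6,interpolation=cv2.INTER_CUBIC))
print(rel(cur(),pose(14.36,40)).round(1))
E
```

```text
goto [ 0.5  0.5 -0.9 -0.   0.  -0. ]
0.3 -5.5 -0.8 0 0 -3.5 0;-0.1 -10.4 -0.8 0 0 -6.3 0;-0.6 -14.4 0.7 0 0 -8.6 0;-1.3 -18.3 2.7 0 0 -10.9 0;-2.2 -22.3 4.7 0 0 -13.2 0;-3 -25.6 7.2 0 0 -15.2 0;-4 -29 9.7 0 0 -17.2 0;-5.1 -32.3 12.2 0 0 -19.2 0;-6.3 -35.6 14.7 0 0 -21.2 0;-7.4 -38.4 16.2 0 0 -22.9 0
0 -3 0 0 0 -1.7 0;0 -3 0 0 0 -1.7 0;-0.1 -5 -6 0 0 -2.9 0;-0.2 -7 -11 0 0 -4 0;-0.8 -12.3 -17 0 0 -7.1 0;-0.8 -12.3 -17 0 0 -7.1 0
[ 0.5  0.5 -0.9 -0.   0.  -0. ]
```

View pics/s4.png

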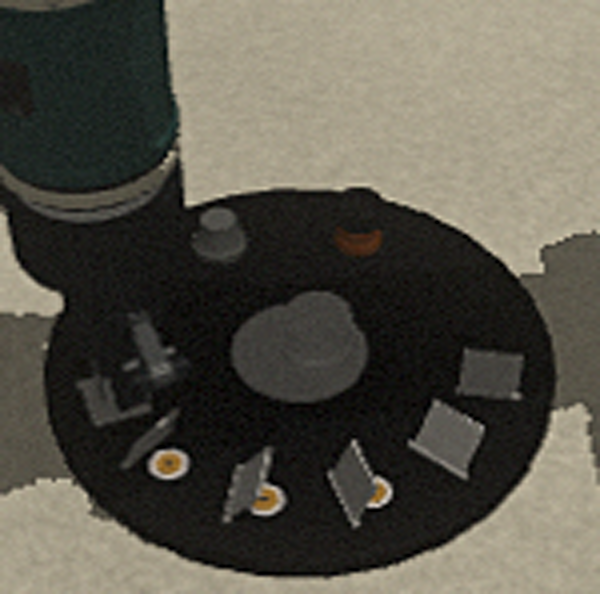

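Request:
arm_command(targets="0.3 -5.5 -0.8 0 0 -3.5 0;-0.1 -10.4 -0.8 0 0 -6.3 0;-0.6 -14.4 0.7 0 0 -8.6 0;-1.3 -18.3 2.7 0 0 -10.9 0;-2.2 -22.3 4.7 0 0 -13.2 0;-3 -25.6 7.2 0 0 -15.2 0;-4 -29 9.7 0 0 -17.2 0;-5.1 -32.3 12.2 0 0 -19.2 0;-6.3 -35.6 14.7 0 0 -21.2 0;-7.4 -38.4 16.2 0 0 -22.9 0")

```text
time: 5.8
tool_pos: [0.6229, 0.1928, 0.0231]
tcp_rot: [2.725, 1.564, 0.0]
wrist_force: [0.6, -0.4, 0.0]
width: 0.004
```

Request:
arm_command(targets="0 -3 0 0 0 -1.7 0;0 -3 0 0 0 -1.7 0;0 -3 0 0 0 -1.7 0;0 -3 0 0 0 -1.7 0;0 -3 0 0 0 -1.7 0;0 -3 0 0 0 -1.7 0")

```text
time: 6.3
tool_pos: [0.6203, 0.1943, 0.0232]
tcp_rot: [2.703, 1.601, -0.0]
wrist_force: [-0.3, 0.9, 0.2]
width: 0.0
```

Run:
```python
from h import *
from plan import show
c=cur();k=52.36;print(rel(c,pose(5+k,23)).round(1))
show(c,[(k+s,z) for s,z in[(6.5,29),(8,34),(11,38),(14.36,40),(14.36,40),(14.36,40)]])
```

```text
[-0.2 -0.4  0.2  0.   0.  -0.1]
-0.2 -1.9 -5.8 0 0 -0.9 0;-0.2 -3.4 -10.8 0 0 -1.8 0;-0.4 -6.4 -14.8 0 0 -3.5 0;-0.6 -9.7 -16.8 0 0 -5.4 0;-0.6 -9.7 -16.8 0 0 -5.4 0;-0.6 -9.7 -16.8 0 0 -5.4 0
```

Request:
arm_command(targets="-0.2 -1.9 -5.8 0 0 -0.9 0;-0.2 -3.4 -10.8 0 0 -1.8 0;-0.4 -6.4 -14.8 0 0 -3.5 0;-0.6 -9.7 -16.8 0 0 -5.4 0;-0.6 -9.7 -16.8 0 0 -5.4 0;-0.6 -9.7 -16.8 0 0 -5.4 0;-0.6 -9.7 -16.8 0 0 -5.4 0")

```text
time: 6.88
tool_pos: [0.6115, 0.1986, 0.0404]
tcp_rot: [2.624, 1.727, 0.001]
wrist_force: [-0.1, 0.1, -0.2]
width: -0.0
```

```bash
python3 plan.py 2
python3 - <<'E'
from h import *
p,d=bot.read_camera('side');cv2.imwrite('pics/s5.png',cv2.resize(p[170:335,185:335],None,fx=4,fy=3.6,interpolation=cv2.INTER_CUBIC))
E
```

```text
goto [-0.2  0.1  0.4  0.  -0.  -0. ]
-0.4 -5.9 0.4 0 0 -3.5 0;-0.8 -10.9 0.4 0 0 -6.3 0;-1.3 -14.9 1.9 0 0 -8.6 0;-2 -18.8 3.9 0 0 -10.9 0;-2.9 -22.7 5.9 0 0 -13.2 0;-3.7 -26.1 8.4 0 0 -15.2 0;-4.7 -29.5 10.9 0 0 -17.2 0;-5.8 -32.8 13.4 0 0 -19.2 0;-7 -36.1 15.9 0 0 -21.2 0;-8.1 -38.9 17.4 0 0 -22.9 0
0 -3 0 0 0 -1.7 0;0 -3 0 0 0 -1.7 0;-0.1 -5 -6 0 0 -2.9 0;-0.2 -7 -11 0 0 -4 0;-0.8 -12.3 -17 0 0 -7.1 0;-0.8 -12.3 -17 0 0 -7.1 0
```

View pics/s5.png

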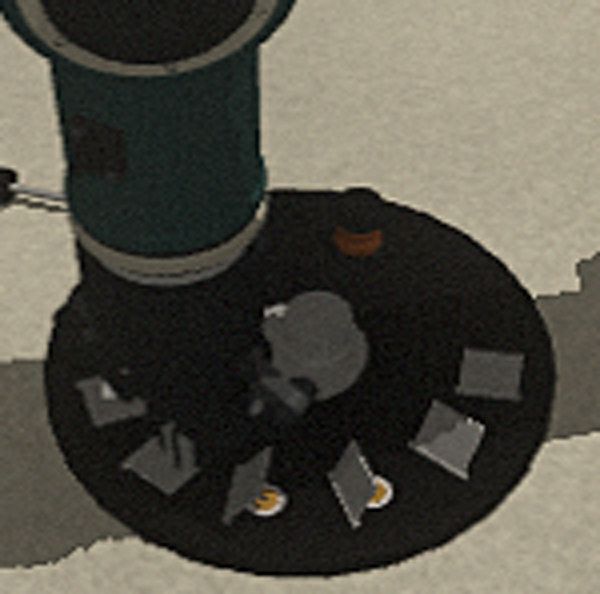

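Covers 0 at (112, 400) and 1 at (160, 462) lie flat. The later ones still stand, and the disc outline hasn't changed. Next is cover 2.

Request:
arm_command(targets="-0.4 -5.9 0.4 0 0 -3.5 0;-0.8 -10.9 0.4 0 0 -6.3 0;-1.3 -14.9 1.9 0 0 -8.6 0;-2 -18.8 3.9 0 0 -10.9 0;-2.9 -22.7 5.9 0 0 -13.2 0;-3.7 -26.1 8.4 0 0 -15.2 0;-4.7 -29.5 10.9 0 0 -17.2 0;-5.8 -32.8 13.4 0 0 -19.2 0;-7 -36.1 15.9 0 0 -21.2 0;-8.1 -38.9 17.4 0 0 -22.9 0")

```text
time: 7.77
tool_pos: [0.5728, 0.2065, 0.0226]
tcp_rot: [2.227, 2.215, 0.001]
wrist_force: [0.7, -0.2, 0.6]
width: 0.005
```

Request:
arm_command(targets="0 -3 0 0 0 -1.7 0;0 -3 0 0 0 -1.7 0;0 -3 0 0 0 -1.7 0;0 -3 0 0 0 -1.7 0;0 -3 0 0 0 -1.7 0;0 -3 0 0 0 -1.7 0")

```text
time: 8.27
tool_pos: [0.5696, 0.2065, 0.0227]
tcp_rot: [2.196, 2.246, 0.0]
wrist_force: [-0.0, -0.3, 0.6]
width: -0.003
```

Run:
```python
from h import *
from plan import show
c=cur();k=2*52.36;print(rel(c,pose(5+k,23)).round(1))
show(c,[(k+s,z) for s,z in[(6.5,29),(8,34),(11,38),(14.36,40),(14.36,40),(14.36,40)]])
```

```text
[-0.  -0.  -0.3  0.  -0.  -0.1]
0 -1.5 -6.3 0 0 -0.9 0;-0.1 -3 -11.3 0 0 -1.8 0;-0.2 -6 -15.3 0 0 -3.5 0;-0.5 -9.4 -17.3 0 0 -5.4 0;-0.5 -9.4 -17.3 0 0 -5.4 0;-0.5 -9.4 -17.3 0 0 -5.4 0
```

Request:
arm_command(targets="0 -1.5 -6.3 0 0 -0.9 0;-0.1 -3 -11.3 0 0 -1.8 0;-0.2 -6 -15.3 0 0 -3.5 0;-0.5 -9.4 -17.3 0 0 -5.4 0;-0.5 -9.4 -17.3 0 0 -5.4 0;-0.5 -9.4 -17.3 0 0 -5.4 0;-0.5 -9.4 -17.3 0 0 -5.4 0")

```text
time: 8.85
tool_pos: [0.5603, 0.2059, 0.0403]
tcp_rot: [2.088, 2.347, 0.001]
wrist_force: [-0.7, -1.0, 0.2]
width: 0.002
```

```bash
python3 plan.py 3
python3 - <<'E'
from h import *
p,d=bot.read_camera('side');cv2.imwrite('pics/s6.png',cv2.resize(p[170:335,185:335],None,fx=4,fy=3.6,interpolation=cv2.INTER_CUBIC))
E
```

```text
goto [-0.1  0.   0.3  0.  -0.  -0. ]
-0.2 -6 0.3 0 0 -3.5 0;-0.7 -11 0.3 0 0 -6.3 0;-1.2 -14.9 1.8 0 0 -8.6 0;-1.9 -18.9 3.8 0 0 -10.9 0;-2.7 -22.8 5.8 0 0 -13.2 0;-3.6 -26.2 8.3 0 0 -15.2 0;-4.5 -29.5 10.8 0 0 -17.2 0;-5.6 -32.9 13.3 0 0 -19.2 0;-6.9 -36.1 15.8 0 0 -21.2 0;-8 -38.9 17.3 0 0 -22.9 0
0 -3 0 0 0 -1.7 0;0 -3 0 0 0 -1.7 0;-0.1 -5 -6 0 0 -2.9 0;-0.2 -7 -11 0 0 -4 0;-0.8 -12.3 -17 0 0 -7.1 0;-0.8 -12.3 -17 0 0 -7.1 0
```

View pics/s6.png

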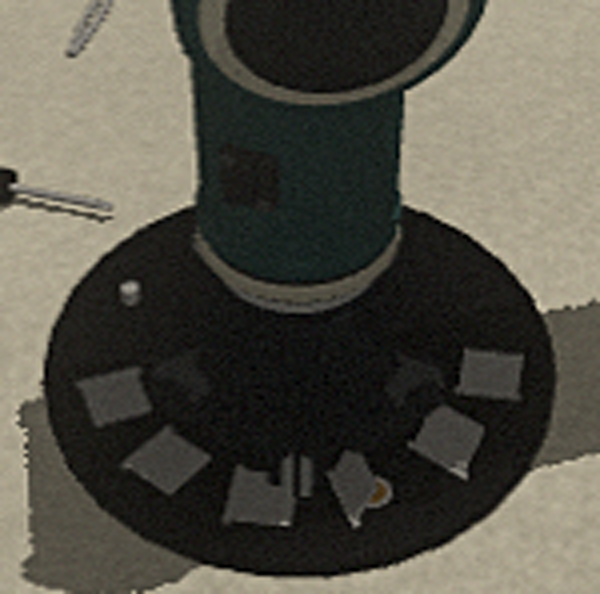

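Covers 0–2 lie flat. The fingers at (300, 475) are clear of standing cover 3 at (355, 485). On to cover 3.

Request:
arm_command(targets="-0.2 -6 0.3 0 0 -3.5 0;-0.7 -11 0.3 0 0 -6.3 0;-1.2 -14.9 1.8 0 0 -8.6 0;-1.9 -18.9 3.8 0 0 -10.9 0;-2.7 -22.8 5.8 0 0 -13.2 0;-3.6 -26.2 8.3 0 0 -15.2 0;-4.5 -29.5 10.8 0 0 -17.2 0;-5.6 -32.9 13.3 0 0 -19.2 0;-6.9 -36.1 15.8 0 0 -21.2 0;-8 -38.9 17.3 0 0 -22.9 0")

```text
time: 9.73
tool_pos: [0.5227, 0.1934, 0.0226]
tcp_rot: [1.578, 2.716, 0.001]
wrist_force: [1.0, 1.6, 0.8]
width: -0.004
```

Request:
arm_command(targets="0 -3 0 0 0 -1.7 0;0 -3 0 0 0 -1.7 0;0 -3 0 0 0 -1.7 0;0 -3 0 0 0 -1.7 0;0 -3 0 0 0 -1.7 0;0 -3 0 0 0 -1.7 0")

```text
time: 10.23
tool_pos: [0.5199, 0.1919, 0.0227]
tcp_rot: [1.54, 2.738, 0.0]
wrist_force: [0.1, -0.5, -0.2]
width: -0.002
```

Run:
```python
from h import *
from plan import show
c=cur();k=3*52.36;print(rel(c,pose(5+k,23)).round(1))
show(c,[(k+s,z) for s,z in[(6.5,29),(8,34),(11,38),(14.36,40),(14.36,40),(14.36,40)]])
```

```text
[ 0.   0.  -0.3  0.   0.  -0.1]
0 -1.5 -6.3 0 0 -0.9 0;0 -3 -11.3 0 0 -1.8 0;-0.2 -6 -15.3 0 0 -3.5 0;-0.4 -9.3 -17.3 0 0 -5.4 0;-0.4 -9.3 -17.3 0 0 -5.4 0;-0.4 -9.3 -17.3 0 0 -5.4 0
```

Request:
arm_command(targets="0 -1.5 -6.3 0 0 -0.9 0;0 -3 -11.3 0 0 -1.8 0;-0.2 -6 -15.3 0 0 -3.5 0;-0.4 -9.3 -17.3 0 0 -5.4 0;-0.4 -9.3 -17.3 0 0 -5.4 0;-0.4 -9.3 -17.3 0 0 -5.4 0;-0.4 -9.3 -17.3 0 0 -5.4 0")

```text
time: 10.82
tool_pos: [0.5122, 0.1867, 0.0403]
tcp_rot: [1.409, 2.807, 0.001]
wrist_force: [0.1, -0.2, -0.3]
width: 0.003
```

```bash
python3 plan.py 4
python3 - <<'E'
from h import *
p,d=bot.read_camera('side');cv2.imwrite('pics/s7.png',cv2.resize(p[170:335,185:335],None,fx=4,fy=3.6,interpolation=cv2.INTER_CUBIC))
E
```

```text
goto [-0.  -0.   0.3  0.   0.  -0. ]
-0.2 -6 0.3 0 0 -3.5 0;-0.7 -11 0.3 0 0 -6.3 0;-1.2 -15 1.8 0 0 -8.6 0;-1.9 -18.9 3.8 0 0 -10.9 0;-2.7 -22.8 5.8 0 0 -13.2 0;-3.5 -26.2 8.3 0 0 -15.2 0;-4.5 -29.6 10.8 0 0 -17.2 0;-5.6 -32.9 13.3 0 0 -19.2 0;-6.8 -36.2 15.8 0 0 -21.2 0;-8 -39 17.3 0 0 -23 0
0 -3 0 0 0 -1.7 0;0 -3 0 0 0 -1.7 0;-0.1 -5 -6 0 0 -2.9 0;-0.2 -7 -11 0 0 -4 0;-0.8 -12.3 -17 0 0 -7.1 0;-0.8 -12.3 -17 0 0 -7.1 0
```

View pics/s7.png

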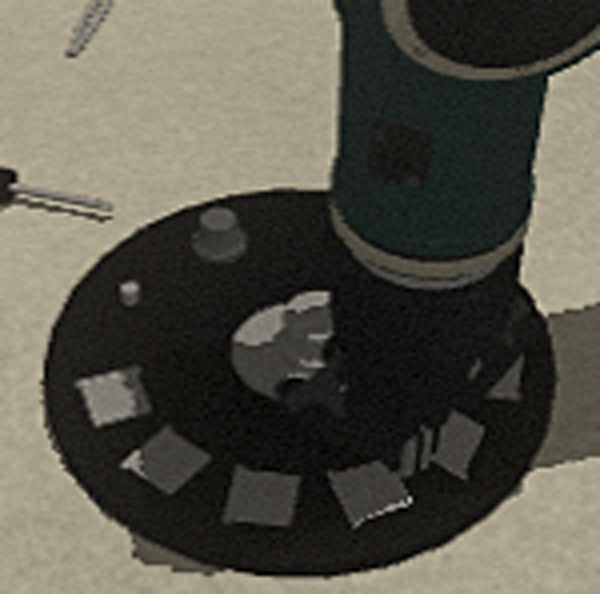

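Covers 0–3 lie flat and 4 at (460, 445) still stands. Nothing else has shifted. Next is cover 4.

Request:
arm_command(targets="-0.2 -6 0.3 0 0 -3.5 0;-0.7 -11 0.3 0 0 -6.3 0;-1.2 -15 1.8 0 0 -8.6 0;-1.9 -18.9 3.8 0 0 -10.9 0;-2.7 -22.8 5.8 0 0 -13.2 0;-3.5 -26.2 8.3 0 0 -15.2 0;-4.5 -29.6 10.8 0 0 -17.2 0;-5.6 -32.9 13.3 0 0 -19.2 0;-6.8 -36.2 15.8 0 0 -21.2 0;-8 -39 17.3 0 0 -23 0")

```text
time: 11.7
tool_pos: [0.4858, 0.157, 0.0226]
tcp_rot: [0.818, 3.033, 0.001]
wrist_force: [0.2, 0.8, 0.8]
width: 0.002
```

Request:
arm_command(targets="0 -3 0 0 0 -1.7 0;0 -3 0 0 0 -1.7 0;0 -3 0 0 0 -1.7 0;0 -3 0 0 0 -1.7 0;0 -3 0 0 0 -1.7 0;0 -3 0 0 0 -1.7 0")

```text
time: 12.2
tool_pos: [0.4842, 0.1544, 0.0227]
tcp_rot: [0.776, 3.044, 0.0]
wrist_force: [-0.5, -1.5, 0.7]
width: -0.003
```

Run:
```python
from h import *
from plan import show
c=cur();k=4*52.36;print(rel(c,pose(5+k,23)).round(1))
show(c,[(k+s,z) for s,z in[(6.5,29),(8,34),(11,38),(14.36,40),(14.36,40),(14.36,40)]])
```

```text
[-0.1  0.  -0.3  0.   0.   0. ]
-0.1 -1.5 -6.3 0 0 -0.8 0;-0.1 -3 -11.3 0 0 -1.7 0;-0.3 -6 -15.3 0 0 -3.4 0;-0.5 -9.3 -17.3 0 0 -5.3 0;-0.5 -9.3 -17.3 0 0 -5.3 0;-0.5 -9.3 -17.3 0 0 -5.3 0
```

Request:
arm_command(targets="-0.1 -1.5 -6.3 0 0 -0.8 0;-0.1 -3 -11.3 0 0 -1.7 0;-0.3 -6 -15.3 0 0 -3.4 0;-0.5 -9.3 -17.3 0 0 -5.3 0;-0.5 -9.3 -17.3 0 0 -5.3 0;-0.5 -9.3 -17.3 0 0 -5.3 0;-0.5 -9.3 -17.3 0 0 -5.3 0")

```text
time: 12.78
tool_pos: [0.4802, 0.1459, 0.0402]
tcp_rot: [0.635, 3.076, 0.0]
wrist_force: [-0.0, -0.7, 0.6]
width: -0.001
```

```bash
python3 plan.py 5
python3 - <<'E'
from h import *
p,d=bot.read_camera('side');cv2.imwrite('pics/s8.png',cv2.resize(p[170:335,185:335],None,fx=4,fy=3.6,interpolation=cv2.INTER_CUBIC))
print(bot.read_state()['q'].round(2))
E
```

```text
goto [ 0.1  0.   0.2  0.   0.  -0. ]
-0.1 -6 0.2 0 0 -3.5 0;-0.5 -10.9 0.2 0 0 -6.3 0;-1 -14.9 1.7 0 0 -8.6 0;-1.7 -18.9 3.7 0 0 -10.9 0;-2.6 -22.8 5.7 0 0 -13.2 0;-3.4 -26.2 8.2 0 0 -15.2 0;-4.4 -29.5 10.7 0 0 -17.2 0;-5.5 -32.8 13.2 0 0 -19.2 0;-6.7 -36.1 15.7 0 0 -21.2 0;-7.8 -38.9 17.2 0 0 -23 0
0 -3 0 0 0 -1.7 0;0 -3 0 0 0 -1.7 0;-0.1 -5 -6 0 0 -2.9 0;-0.2 -7 -11 0 0 -4 0;-0.8 -12.3 -17 0 0 -7.1 0;-0.8 -12.3 -17 0 0 -7.1 0
[ 0.25  0.14  2.14  0.    0.86 -0.92]
```

View pics/s8.png

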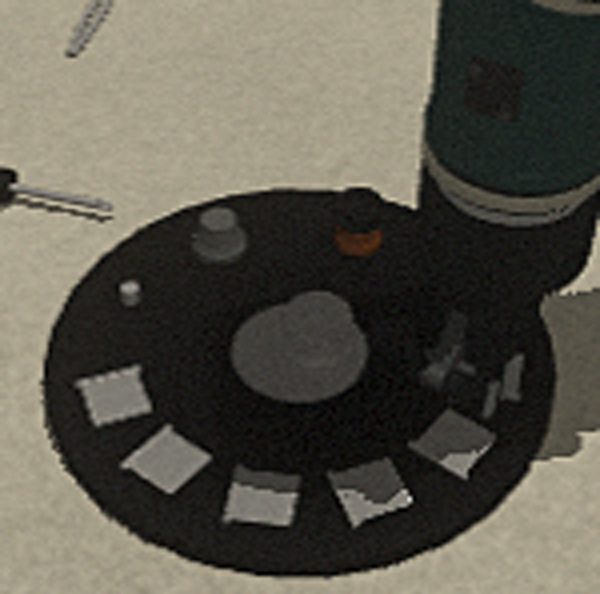

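Covers 0–4 lie flat; cover 5 at (505, 385) still stands behind the fingers. This is the last one.

Request:
arm_command(targets="-0.1 -6 0.2 0 0 -3.5 0;-0.5 -10.9 0.2 0 0 -6.3 0;-1 -14.9 1.7 0 0 -8.6 0;-1.7 -18.9 3.7 0 0 -10.9 0;-2.6 -22.8 5.7 0 0 -13.2 0;-3.4 -26.2 8.2 0 0 -15.2 0;-4.4 -29.5 10.7 0 0 -17.2 0;-5.5 -32.8 13.2 0 0 -19.2 0;-6.7 -36.1 15.7 0 0 -21.2 0;-7.8 -38.9 17.2 0 0 -23 0")

```text
time: 13.67
tool_pos: [0.4718, 0.1072, 0.0226]
tcp_rot: [-0.005, -3.141, -0.0]
wrist_force: [-0.2, 0.7, 1.3]
width: 0.005
```

Request:
arm_command(targets="0 -3 0 0 0 -1.7 0;0 -3 0 0 0 -1.7 0;0 -3 0 0 0 -1.7 0;0 -3 0 0 0 -1.7 0;0 -3 0 0 0 -1.7 0;0 -3 0 0 0 -1.7 0")

```text
time: 14.17
tool_pos: [0.4719, 0.1042, 0.0228]
tcp_rot: [-0.039, 3.141, 0.0]
wrist_force: [0.1, 0.6, 0.7]
width: 0.004
```

Request:
arm_command(targets="0 -1.5 -10 0 0 0 0;0 -1.5 -30 0 0 0 0;0 -1.5 -60 0 0 0 0;0 -1.5 -90 0 0 0 0;0 -1.5 -120 0 0 0 0;0 -1.5 -150 0 0 0 0;0 -1.5 -180 0 0 0 0;0 -1.5 -200 0 0 0 0;0 -1.5 -200 0 0 0 0;0 -1.5 -200 0 0 0 0")

```text
time: 15.0
tool_pos: [0.4729, 0.1027, 0.2251]
tcp_rot: [-0.039, 3.137, 0.001]
wrist_force: [0.4, 0.4, 0.0]
width: -0.004
```

Run:
```python
from h import *
print(bot.read_state()['tool_pos'])
p,d=bot.read_camera('side');cv2.imwrite('pics/s9.png',cv2.resize(p[170:335,185:335],None,fx=4,fy=3.6,interpolation=cv2.INTER_CUBIC))
p,d=bot.read_camera('wrist');cv2.imwrite('pics/w9.png',p)
```

```text
[0.47292104 0.10274327 0.22509036]
```

View pics/s9.png

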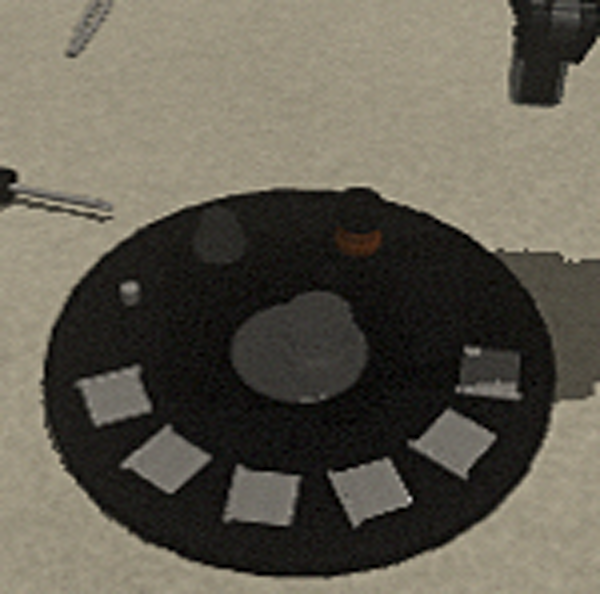

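View pics/w9.png

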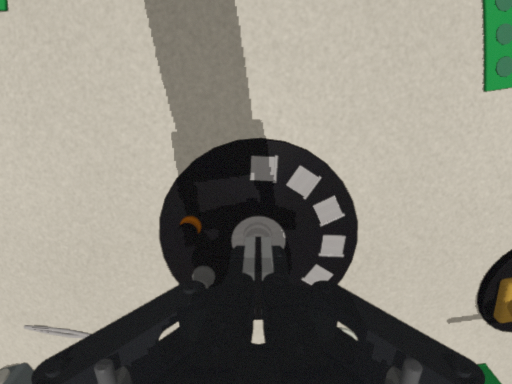

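Run:
```python
from h import *
p=cv2.imread('pics/w9.png');C=cam('wrist');S=cam('side')
def corners(k,th):
    a=np.radians(YAW-75+30*k);r=np.array([np.cos(a),np.sin(a),0]);t=np.array([-r[1],r[0],0])
    b=np.array([CX,CY,20.])+100*r-15*t
    f=b+30*(np.cos(th)*t+np.sin(th)*np.array([0,0,1]))
    return np.array([b-15*r,b+15*r,f+15*r,f-15*r])/1000
f=5;q=cv2.resize(p[130:260,210:360],None,fx=f,fy=f,interpolation=cv2.INTER_CUBIC)
for th,c in((0,(0,0,255)),(.4,(0,255,0)),(1.45,(255,0,0))):
    for k in (3,4,5): cv2.polylines(q,[((proj(C,corners(k,th))+.5-[210,130])*f).astype(int)],True,c,1)
cv2.imwrite('pics/w9o.png',q)
im,_=bot.read_camera('side');q=cv2.resize(im[230:330,195:335],None,fx=f,fy=f,interpolation=cv2.INTER_CUBIC)
for th,c in((0,(0,0,255)),(.4,(0,255,0)),(1.45,(255,0,0))):
    for k in range(6): cv2.polylines(q,[((proj(S,corners(k,th))+.5-[195,230])*f).astype(int)],True,c,1)
cv2.imwrite('pics/s9o.png',q)
```

```text
(no output)
```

View pics/w9o.png

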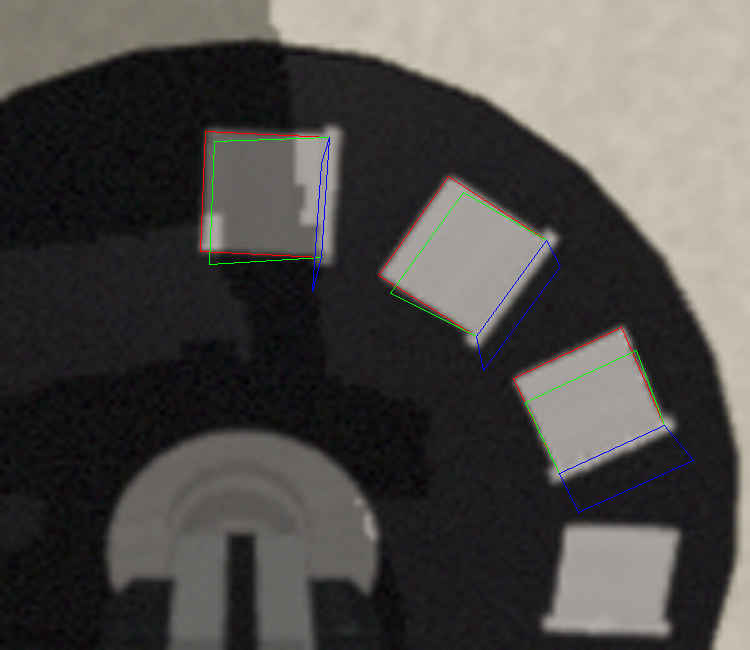

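View pics/s9o.png

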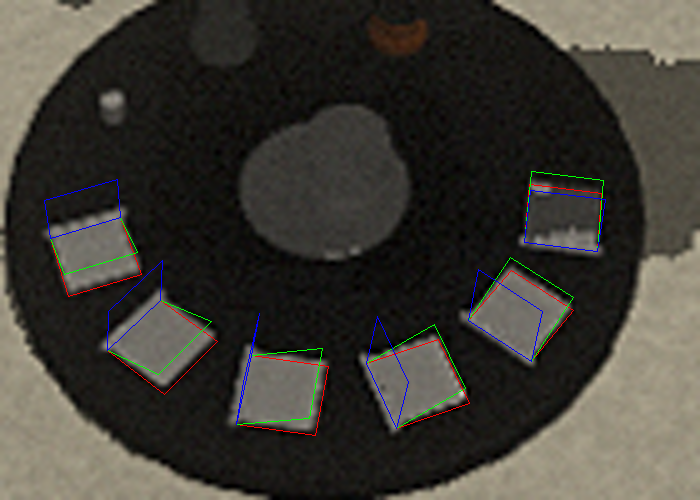

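```bash
python3 -c "
from h import *
s=bot.read_state();print(s['time'],s['wrist_force'],abs(s['joint_vel']).max());print(bot.finish_job())"
```

```text
15.15 [ 0.41190739 -0.08139064  0.19180536] 0.010034453609865901
the job is handed in; nothing more can be done
None
```

I laid the six covers flat one after another, from the pin end to the far end, using the shut fingertips. The arm then rose about 200 mm clear, and I handed the job in at 15.15 s, well under the 48 s limit.

- **Covers:** The last side and wrist pictures match the outlines computed for flat covers, about 2 mm off in the side view. The wrist picture was overlaid only for covers 3–5. Covers 0–4 were each seen flat while the later ones still stood open.
- **Carrier and loose things:** The disc outline, pin, holder, loupe, jar and driver look unmoved in the side view. I did not look specifically at the tweezers, box and dust bell at the end. The fingers never went near them.
- **Forces:** The highest wrist force at the end of any move was about 4 N. That came at cover 0, where my correction for arm lag went about 2 mm too low and pressed the flat cover briefly. For the other covers it stayed at 2 N or less.
- **Disagreement:** The side camera put the carrier centre about 5 mm away from where the top camera did. I worked almost entirely from the top camera's fit, and the wrist picture agreed with it.

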